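# Refit a circuit board in an opened instrument

## Robot

A 6-joint arm with a two-finger parallel gripper is mounted at the origin on the work surface. World frame = base frame: x ahead of the robot, y to its left, z up, the work surface at z = 0. Lengths are in m, angles in degrees, forces in N, time in s.
With the tool pointing down it reaches from about 0.4 to 0.825 m from the base axis. Payload 7 kg.
Tool frame: the origin (TCP) lies on the centre line of the jaws, within the pads' length; the fingertips stand 11 mm ahead of it and the grasp point (between the pads) lies 8 mm behind it; z points along the fingers, y is the direction in which the jaws open and shut (so a half turn about z gives the same grasp; the last joint's range is limited). The gripper opens to 88 mm and grips with 3 to 60 N. Pads are 19 mm wide; open, the fingers measure 130 mm over their backs; the gripper's body (78 mm by 193 mm) begins 47 mm behind the grasp point.
Start: joints at [91.221, 20.546, 0.682, 0, -70.136, -16.507], TCP at [0.178, 0.651, 0.238] pointing down, gripper open.
Joint ranges: [-176.03, 176.03], [-82.01, 121.73], [-58.28, 71.71], [-173.87, 95.51], [-174.79, -0.11], [-173.66, 173.66]. Speed limits (degrees/s): [136.94, 136.94, 172.46, 180, 180, 180].

## Interface

Orientations are given as [roll, pitch, yaw] about the fixed x, y, z axes, in that order (R = Rz(yaw) Ry(pitch) Rx(roll)).
In Python, from plant import ctrl, cams, order gives the robot as it stands.
- The arm moves only by the tool jog_arm, never from a script. Its argument "motion" is a list of rows, each an object with "offset": the shift along the tool's x, y, z in mm, a list of three; "roll": the turn about the tool's z in rad; "hand": the finger opening in mm, from 0 to 87.6. A call has 1 to 20 rows; each row is the pose to reach, as a shift and turn from the pose commanded when the call began, along the tool's axes at that moment; what a row does not reach only later rows make up. A row lasts 1/12 s, in which the tool goes at most 41.7 mm and 7.16 degrees, less where a joint would pass 70% of its speed; a pose out of reach is approached as far as the arm can. A call with a gripper value outside its range is refused whole. The fingers move at their own pace and stop on an object; the grip force is fixed at half the most. Time passes only in rows, so rows that repeat a pose let the fingers close. It gives the time, the measured TCP pose, the force and the opening at its end, in the units of the state.
- ctrl.get_obs(): the state, without advancing time (a new reading comes with each control period).
- cams.snapshot(name): name is "side" or "top" or "wrist"; returns a dict with "img" (480x640x3 uint8, red, green, blue), "K" (3x3 intrinsics, pixels), "D" ([k1, k2, p1, p2, k3] as OpenCV has them; the pictures are not rectified), "cam_to_world" (4x4, takes a point from camera to world coordinates); the wrist camera has in their place "T_tool_cam" (4x4, takes a point from camera to tool coordinates, whose origin is the TCP and whose axes are the flange's). Camera axes: x right, y down, z forward; pixel columns grow to the right and rows downward; lengths in m; the calibration is good to about 2 mm. A picture is of the moment at which its call begins: read the wrist's pose just before it. There is no depth.
- order.close_job(): hands the job in, once; it reports no verdict.
The state is a dict: "clock": time; "joint_pos": joint angles; "qvel": joint speeds; "tau": joint torques, N m; "tool_pos": TCP position; "orientation": TCP orientation; "force": force on the tool from outside, world axes, zero at the start; "moment": the same for the moment, N m; "opening": finger opening in m.
Only numpy, scipy, OpenCV 4.12 (cv2) and the standard library are available. Lean on these libraries where they do the work, as an engineer would, in place of code of your own. Each camera call takes 0.05 s, during which the arm holds its last target. There are 200 camera calls.

## Task

Take the green board from its stand by its handle bar and slide it gently down the two card guides of the opened instrument, only until you feel it come up against the connectors: do not force it in by hand. Let go, then swing both red ejector levers inward, without straining them, until they are fully home and have pressed the board fully into its connectors. Leave the other things on the bench where they are.

Things in the scene. Friction and masses are not known exactly. Their poses are not given: they have to be found in the camera images.
- card_grip (a point): Green board to install, upright in the stand: 120 (y) x 70 (z) x 4 mm (x), 0.2 kg, with an aluminium handle bar on its upper edge, 70 (y) x 12 (x) x 32 mm (z). This point: centre of the bar, 85 mm above the board's lower edge. Beside the bar the upper edge (70 mm above the lower) is a bare 25 mm shoulder at each end, for the lever noses. It fits either way round.
- card: The same board; origin at the middle of its lower edge, z up.
- stand: Black tray, fixed, 10 mm thick, x = -55 to +95 mm, y = -80 to +80 mm of its origin, with two grey ridges along y (36 mm above the table, 6.6 mm slot between) that hold the board, its lower edge 10 mm above the table. Origin on the table under the slot's centre.
- chassis: Opened instrument, fixed: tray, x = -90 to +130, y = -150 to +150 mm of its origin; side walls 45, front panel (at -x) 70 mm high; parts to 58 mm high beyond x = +65 mm. Origin on the table under the card slot's centre, z up. The installed board lies in its y-z plane, centred; when fully home its handle bar's centre is about 109 mm above the table.
- slot_mouth (a point): Centre of the slot between the tops of the two yellow card guides, 92 mm above the table. Guides at y = +-52 to +-66 mm; grooves 6.4 mm wide in x (mouth flares to about 14 mm over the top 10 mm), 3 mm play at each end in y. Leaf springs in them rub on the board from about 25 mm below the mouth: a drag of 4 to 12 N in all; the board does not sink by its own weight.
- connector: Black connector pair under the slot, 118 x 22 x 30 mm, on the chassis floor; origin at its underside, 6 mm above the table. The board's lower edge meets its floating contacts 3 to 9 mm (it differs each time, unseen) above fully home: the push rises clearly. From there each end takes about 16 N to go in, the levers' work; it stays where pushed, without springing back.
- lever_left (a joint): Red ejector lever at the chassis' +y end; hinge along the chassis' x at y = +80 mm, 98 mm above the table. 0 rad: open, 55 mm arm leaning out 43 degrees; 1.12: home at its stop, leaning in 21 degrees (it gives back some 0.06 when let go). In the last 0.4 rad its 24 mm nose presses that end of the board home: up to about 22 N at the cross bar (before that 2 to 3 N). It stays where left.
- lever_right (a joint): The same lever, mirrored, at the chassis' -y end (hinge at y = -80 mm). Same values: 0 open, 1.12 home.
- lever_left_tip (a point): Centre of the left lever's cross bar (30 mm long in the chassis' x, 10 mm in diameter), 55 mm from the hinge. Open: about 117 mm from the slot's centre in y, 138 mm above the table; home: about 60 mm and 149 mm. Push it inward from outside along its arc with a finger (rising with it, or it may stick), or pinch it from above.
- lever_right_tip (a point): The same point of the right lever.
- knob_cap: Bystander: loose black knob, 22 mm in diameter, 16 mm high, on the chassis floor.
- capacitor: Bystander: loose blue can, 22 mm in diameter, 30 mm high, on the stand's tray.
- screwdriver: Bystander: screwdriver lying on the bench.
- spool: Bystander: metal spool, 60 mm in diameter, 46 mm high, on the bench.
- parts_tray: Bystander: blue parts tray, 80 x 120 x 35 mm.
- spray_can: Bystander: can, 52 mm in diameter, 120 mm high.
- old_board: Bystander: the removed board, 75 x 120 mm, lying flat.

How it is judged (in metres and radians):
On the way, in this order (a step that is already met when the one before it is completed fails the run):
1. The board, upright in both guides and with both levers still open (under 0.5 rad), is slid down until it bears on the connectors with more than 2 N (contact force between connector and card above 2 N and value of joint each of lever_left, lever_right below 0.5 rad and horizontal distance between card_grip and chassis below 0.008 m), for 0.1 s.
2. Both levers are swung home (over 0.96 rad) (value of joint each of lever_left, lever_right above 0.96 rad), for 0.2 s.
At the end, for the whole second after the job is handed in: The board stands in the guides fully home: its handle bar's centre 105 to 110.8 mm above the chassis' underside, within 6 mm sideways of the slot's centre, in line with the slot within 0.04 rad; both levers home (over 0.96 rad) (all of step 2 and z of card_grip in the frame of chassis between 0.105 and 0.1108 m and horizontal distance between card_grip and chassis below 0.006 m and angle between the y axis of card_grip and the y axis of chassis, either way round below 0.04 rad); the robot touches nothing.
It fails at once if With both levers still open (under 0.5 rad) the board is pressed on the connectors with more than 25 N (forced in by hand) (contact force between connector and card above 25 N and value of joint each of lever_left, lever_right below 0.5 rad).
It fails at once if With both levers still open, the board is rammed against the instrument (guides and connectors together) with more than 50 N (contact force between chassis and card above 50 N and value of joint each of lever_left, lever_right below 0.5 rad).
It fails at once if The robot presses on the instrument or its levers with more than 35 N (contact force between the arm and chassis above 35 N).
It fails at once if The board is tipped over by more than 0.5 rad (angle between card_grip's own z axis and vertical above 0.5 rad).
It fails at once if A bystander is moved by more than 25 mm (distance of any of knob_cap, capacitor, screwdriver, spool, parts_tray, spray_can, old_board from where it was at the start of the episode above 0.025 m).
It also fails if it takes over 72 s, if anything falls off the work surface, if the arm or the gripper's body presses on something with over 40 N, if the wrist force passes 120 N, or if a joint passes its speed limit or range.

## Working session

There is one attempt and no reset: what is moved stays moved. The work goes in short steps, Python scripts to look and compute and a tool call to move; the robot and the scene stay as the last step left them, time stands still between calls to the robot, and variables do not carry over. Pictures are saved under pics/ and viewed, about 8 in all and at most 12, crops included, and the job is handed in when it is done.

Besides the shell and the picture viewer there is one more tool, called after "Emit:" in YAML: its name, and indented under it one key for each argument. jog_arm: Moves the arm, as the interface text tells. Its arguments: {"type":"object","properties":{"motion":{"type":"array"}},"required":["motion"]}

```bash
mkdir -p pics; ls; python3 - <<'E'
from plant import ctrl,cams
import cv2,numpy as np
o=ctrl.get_obs();print(o)
for n in("side","top","wrist"):
    s=cams.snapshot(n);cv2.imwrite(f"pics/{n}0.png",s["img"][:,:,::-1])
    print(n,{k:np.round(v,4).tolist() for k,v in s.items() if k!="img"})
E
```

```text
pics
{'clock': 0.0, 'joint_pos': array([ 9.12218416e+01,  2.05927590e+01,  6.32753478e-01, -2.00937911e-02,
       -7.01356900e+01, -1.65059927e+01]), 'qvel': array([ 0.00361265,  0.01857126, -0.07001412, -0.0325004 , -0.04109931,
       -0.06716307]), 'tau': array([ 1.02587685e-03, -5.82712555e+01,  2.93052328e+01,  6.99737236e+00,
        6.85914667e-03, -1.48736490e-04]), 'tool_pos': array([0.17784513, 0.65065308, 0.23660006]), 'orientation': array([ 1.79902881e+02, -9.08043964e-03, -1.52909869e+01]), 'force': array([0.12038038, 0.01546766, 0.07803559]), 'moment': array([-0.00212973,  0.00390098,  0.03051071]), 'opening': 0.08767463484918024}
side {'K': [[579.5692, 0.0, 313.3111], [0.0, 579.5692, 239.8121], [0.0, 0.0, 1.0]], 'D': [-0.0708, 0.0, 0.0, 0.0, 0.0], 'cam_to_world': [[0.8736, -0.2407, 0.4229, -0.058], [-0.4862, -0.4653, 0.7396, -1.142], [0.0188, -0.8518, -0.5235, 0.9067], [0.0, 0.0, 0.0, 1.0]]}
top {'K': [[570.6471, 0.0, 327.1231], [0.0, 570.6471, 238.0678], [0.0, 0.0, 1.0]], 'D': [0.0439, 0.0, 0.0, 0.0, 0.0], 'cam_to_world': [[-0.0034, -0.9945, 0.1045, 0.4214], [-0.9998, 0.0053, 0.0174, -0.014], [-0.0179, -0.1044, -0.9944, 1.7045], [0.0, 0.0, 0.0, 1.0]]}
wrist {'K': [[347.9628, 0.0, 322.2379], [0.0, 347.9628, 237.8204], [0.0, 0.0, 1.0]], 'D': [-0.0605, 0.0, 0.0, 0.0, 0.0], 'T_tool_cam': [[0.0001, -0.9573, -0.289, 0.0781], [1.0, 0.0, 0.0002, -0.0003], [-0.0002, -0.289, 0.9573, -0.1467], [0.0, 0.0, 0.0, 1.0]]}
```

View pics/top0.png

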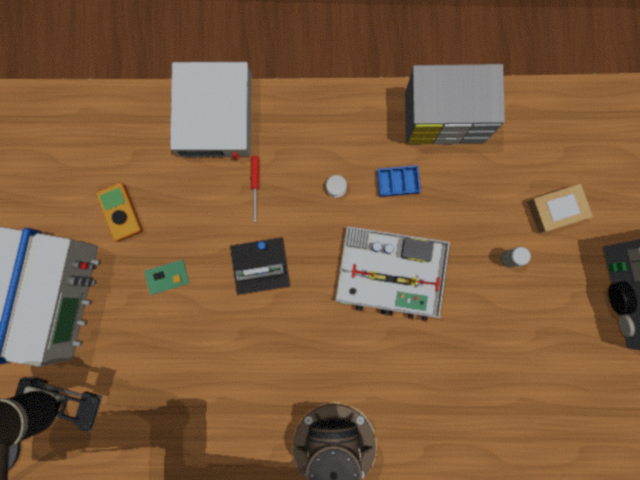

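View pics/side0.png

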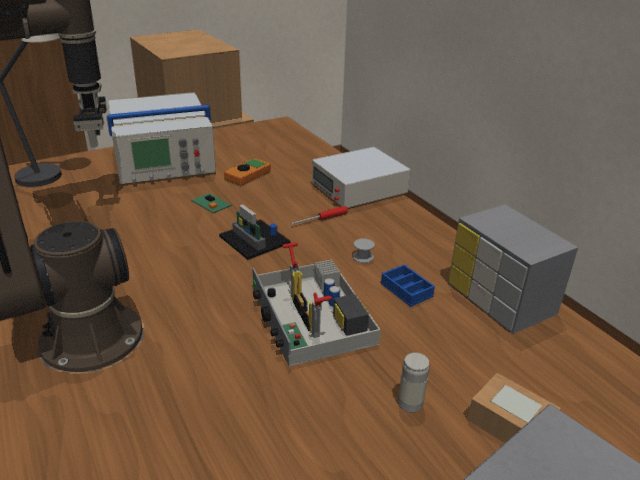

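Top view: board and stand around (258,268), chassis around (393,275), with lever tips at about (353,270) and (437,284). I'll enlarge crops for pixel readings.

```bash
python3 - <<'E'
import cv2,numpy as np
t=cv2.imread("pics/top0.png")
a=cv2.resize(t[225:325,220:300],None,fx=5,fy=5,interpolation=2)[:, :320+80]
b=cv2.resize(t[225:325,335:455],None,fx=5,fy=5,interpolation=2)
c=np.hstack([a[:500,:],b])
c=cv2.resize(c,None,fx=.8,fy=.8)
cv2.imwrite("pics/topc.png",c);print(c.shape)
E
```

```text
(400, 800, 3)
```

View pics/topc.png

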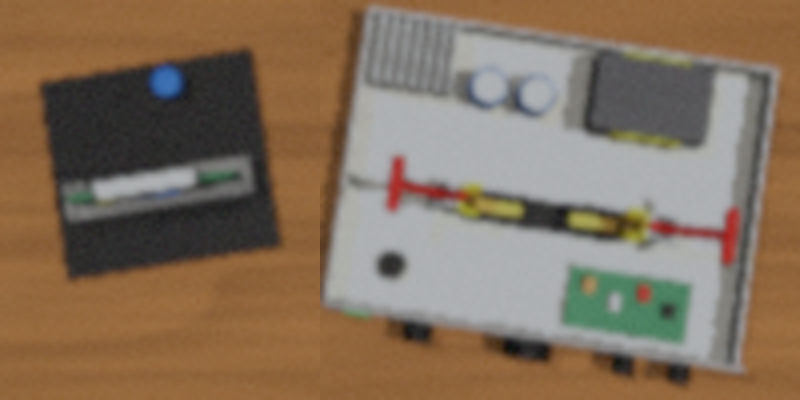

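The crop shows the handle bar from (95,186) to (196,177), lever bars at (397,184) and (730,236), and stand corners (42,84), (248,52), (279,243), (70,277).

```bash
cat > h.py <<'E'
import cv2,numpy as np
from plant import ctrl,cams
from scipy.spatial.transform import Rotation as R
def tw(o): # tool pose 4x4
    T=np.eye(4);T[:3,:3]=R.from_euler('xyz',o["orientation"],degrees=True).as_matrix();T[:3,3]=o["tool_pos"];return T
def snap(n,f=None):
    o=ctrl.get_obs();s=cams.snapshot(n)
    if n=="wrist": s["cam_to_world"]=tw(o)@s["T_tool_cam"]
    if f: cv2.imwrite(f,s["img"][:,:,::-1])
    np.savez("last_%s.npz"%n,K=s["K"],D=s["D"],T=s["cam_to_world"])
    return s
def ray(n,px):
    c=np.load("last_%s.npz"%n);p=cv2.undistortPoints(np.array([[px]],float),c["K"],c["D"])[0,0]
    return c["T"][:3,3],c["T"][:3,:3]@np.array([p[0],p[1],1])
def hit(n,px,z):
    o,d=ray(n,px);return (o+d*(z-o[2])/d[2])[:2]
def proj(n,P):
    c=np.load("last_%s.npz"%n);M=np.linalg.inv(c["T"])
    return cv2.projectPoints(np.atleast_2d(P).astype(float),cv2.Rodrigues(M[:3,:3])[0],M[:3,3],c["K"],c["D"])[0][:,0]
def go(p,yaw): # required offset (mm, tool axes) and roll to reach TCP p, tool down with yaw deg
    o=ctrl.get_obs();T=tw(o);d=T[:3,:3].T@(np.array(p)-T[:3,3])*1e3
    return np.round(d,1),np.round(np.deg2rad((o["orientation"][2]-yaw+180)%360-180),4)
E
python3 - <<'E'
from h import *
snap("top")
A=lambda u,v:(220+u/4-.375,225+v/4-.375)
B=lambda u,v:(335+(u-320)/4-.375,225+v/4-.375)
an=lambda a,b:np.rad2deg(np.arctan2(*(-(b-a)*[-1,1])[[0,1]]))
def rep(n,a,b): d=a-b;print(n,a.round(4),b.round(4),"mid",((a+b)/2).round(4),"len",np.linalg.norm(d).round(4),"yaw of y",np.rad2deg(np.arctan2(-d[0],d[1])).round(2))
rep("bar",hit("top",A(94,186),.111),hit("top",A(196,177),.111))
c=[hit("top",A(*p),.01) for p in((42,84),(248,52),(279,243),(70,277))]
rep("standB",c[0],c[1]);rep("standF",c[3],c[2]);print(np.mean(c,0))
rep("tips",hit("top",B(397,184),.138),hit("top",B(730,236),.138))
rep("guides",hit("top",B(467,201),.092),hit("top",B(645,225),.092))
rep("back",hit("top",B(367,6),.045),hit("top",B(778,68),.045))
E
```

```text
bar [0.4972 0.2491] [0.5032 0.1778] mid [0.5002 0.2135] len 0.0715 yaw of y 4.76
standB [0.5783 0.3056] [0.6016 0.1518] mid [0.59   0.2287] len 0.1556 yaw of y 8.58
standF [0.4348 0.2827] [0.4592 0.128 ] mid [0.447  0.2054] len 0.1566 yaw of y 8.95
[0.51848414 0.21703482]
tips [ 0.4959 -0.0596] [ 0.4597 -0.2857] mid [ 0.4778 -0.1726] len 0.229 yaw of y -9.09
guides [ 0.486  -0.1101] [ 0.4687 -0.2346] mid [ 0.4773 -0.1723] len 0.1257 yaw of y -7.89
back [ 0.6307 -0.0414] [ 0.5836 -0.3394] mid [ 0.6071 -0.1904] len 0.3017 yaw of y -8.99
```

```bash
python3 -c "
from h import *
print(go([.500,.2137,.22],-81.5))"
```

```text
(array([426. , 336.7,  17.4]), np.float64(1.1556))
```

Emit:
jog_arm:
  motion:
    - {"offset": [426, 336.7, 17], "roll": 1.156, "hand": 70}
    - {"offset": [426, 336.7, 17], "roll": 1.156, "hand": 70}
    - {"offset": [426, 336.7, 17], "roll": 1.156, "hand": 70}
    - {"offset": [426, 336.7, 17], "roll": 1.156, "hand": 70}
    - {"offset": [426, 336.7, 17], "roll": 1.156, "hand": 70}
    - {"offset": [426, 336.7, 17], "roll": 1.156, "hand": 70}
    - {"offset": [426, 336.7, 17], "roll": 1.156, "hand": 70}
    - {"offset": [426, 336.7, 17], "roll": 1.156, "hand": 70}
    - {"offset": [426, 336.7, 17], "roll": 1.156, "hand": 70}
    - {"offset": [426, 336.7, 17], "roll": 1.156, "hand": 70}
    - {"offset": [426, 336.7, 17], "roll": 1.156, "hand": 70}
    - {"offset": [426, 336.7, 17], "roll": 1.156, "hand": 70}
    - {"offset": [426, 336.7, 17], "roll": 1.156, "hand": 70}
    - {"offset": [426, 336.7, 17], "roll": 1.156, "hand": 70}
    - {"offset": [426, 336.7, 17], "roll": 1.156, "hand": 70}
    - {"offset": [426, 336.7, 17], "roll": 1.156, "hand": 70}
    - {"offset": [426, 336.7, 17], "roll": 1.156, "hand": 70}
    - {"offset": [426, 336.7, 17], "roll": 1.156, "hand": 70}

```text
clock: 1.7
tool_pos: [0.4996, 0.2151, 0.2206]
orientation: [-180.0, 0.0, -81.4]
force: [-0.2, 0.3, -0.9]
opening: 0.0698
```

```bash
python3 -c "
from h import *
snap('wrist','pics/w1.png');o=ctrl.get_obs();print(o['tool_pos'],o['orientation'],o['clock'],o['joint_pos'])"
```

```text
[0.49956527 0.21510726 0.22065634] [-1.79993629e+02  7.84806278e-03 -8.14071676e+01] 1.75 [ 4.39426483e+01  8.92269662e+00 -1.73780636e+01 -3.02899867e-03
 -6.36895029e+01 -3.53484740e+01]
```

View pics/w1.png

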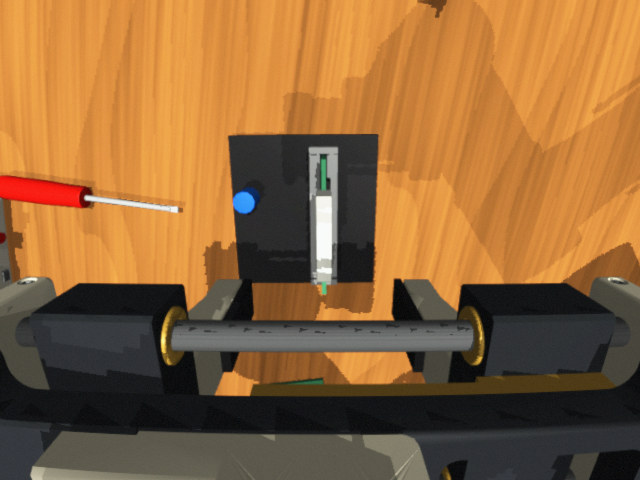

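Wrist view: the bar's top face spans about (316–331,195) to (314–334,281), and the capacitor is clear at (245,200).

```bash
python3 - <<'E'
from h import *
i=cv2.imread("pics/w1.png");c=cv2.resize(i[130:310,270:380],None,fx=5,fy=5,interpolation=2);c=cv2.resize(c,None,fx=.66,fy=.66);cv2.imwrite("pics/w1c.png",c)
g=i.min(2)
for v in range(185,292,4):
    r=np.where(g[v,300:350]>170)[0]+300
    print(v,r.min() if len(r) else None,r.max() if len(r) else None,end='; ')
b=hit("wrist",(323.5,194.5),.111);a=hit("wrist",(323.5,281),.111)
print(a,b,(a+b)/2,np.linalg.norm(a-b))
E
```

```text
185 None None; 189 None None; 193 310 311; 197 310 331; 201 316 331; 205 316 331; 209 316 331; 213 316 331; 217 316 331; 221 316 331; 225 316 331; 229 316 331; 233 316 331; 237 316 331; 241 316 331; 245 316 331; 249 317 331; 253 316 331; 257 317 331; 261 318 330; 265 317 329; 269 317 331; 273 314 330; 277 318 329; 281 314 316; 285 None None; 289 None None; [0.49320427 0.24995882] [0.50367135 0.18108012] [0.49843781 0.21551947] 0.06966947394729393
```

Emit:
jog_arm:
  motion:
    - {"offset": [0, 1, 30], "roll": 0, "hand": 50}
    - {"offset": [0, 1, 60], "roll": 0, "hand": 50}
    - {"offset": [0, 1, 90], "roll": 0, "hand": 50}
    - {"offset": [0, 1, 110], "roll": 0, "hand": 50}
    - {"offset": [0, 1, 120], "roll": 0, "hand": 50}
    - {"offset": [0, 1, 128], "roll": 0, "hand": 50}
    - {"offset": [0, 1, 128], "roll": 0, "hand": 50}
    - {"offset": [0, 1, 128], "roll": 0, "hand": 50}

```text
clock: 2.42
tool_pos: [0.4995, 0.2145, 0.0933]
orientation: [-180.0, 0.0, -81.5]
force: [0.0, -0.1, 0.4]
opening: 0.0505
```

Emit:
jog_arm:
  motion:
    - {"offset": [0, 0, 0], "roll": 0, "hand": 25}
    - {"offset": [0, 0, 0], "roll": 0, "hand": 20}
    - {"offset": [0, 0, 0], "roll": 0, "hand": 16}
    - {"offset": [0, 0, 0], "roll": 0, "hand": 12}
    - {"offset": [0, 0, 0], "roll": 0, "hand": 5}
    - {"offset": [0, 0, 0], "roll": 0, "hand": 0}
    - {"offset": [0, 0, 0], "roll": 0, "hand": 0}
    - {"offset": [0, 0, 0], "roll": 0, "hand": 0}
    - {"offset": [0, 0, 0], "roll": 0, "hand": 0}
    - {"offset": [0, 0, 0], "roll": 0, "hand": 0}

```text
clock: 3.25
tool_pos: [0.4992, 0.2139, 0.0927]
orientation: [-180.0, 0.0, -81.5]
force: [-1.4, -0.8, 3.0]
opening: 0.0118
```

Emit:
jog_arm:
  motion:
    - {"offset": [0, 0, -5], "roll": 0, "hand": 0}
    - {"offset": [0, 0, -12], "roll": 0, "hand": 0}
    - {"offset": [0, 0, -25], "roll": 0, "hand": 0}
    - {"offset": [0, 0, -40], "roll": 0, "hand": 0}
    - {"offset": [0, 0, -60], "roll": 0, "hand": 0}
    - {"offset": [0, 0, -80], "roll": 0, "hand": 0}
    - {"offset": [0, 0, -100], "roll": 0, "hand": 0}
    - {"offset": [0, 0, -120], "roll": 0, "hand": 0}
    - {"offset": [0, 0, -140], "roll": 0, "hand": 0}
    - {"offset": [0, 0, -152], "roll": 0, "hand": 0}
    - {"offset": [0, 0, -160], "roll": 0, "hand": 0}
    - {"offset": [0, 0, -160], "roll": 0, "hand": 0}
    - {"offset": [0, 0, -160], "roll": 0, "hand": 0}

```text
clock: 4.33
tool_pos: [0.4989, 0.2138, 0.2524]
orientation: [180.0, 0.0, -81.5]
force: [-0.5, -0.6, -2.9]
opening: 0.0117
```

```bash
python3 -c "
from h import *
o=ctrl.get_obs();print(o['tool_pos'],o['force'],o['opening'])
print(go([.4773,-.1725,.2527],-99))"
```

```text
[0.49885652 0.21382626 0.25236009] [-0.54628113 -0.61565083 -2.92855913] 0.011698720115621005
(array([378.9,  78.2,  -0.5]), np.float64(0.3049))
```

Emit:
jog_arm:
  motion:
    - {"offset": [10, 2, 0], "roll": 0.01, "hand": 0}
    - {"offset": [30, 6, 0], "roll": 0.03, "hand": 0}
    - {"offset": [60, 12, 0], "roll": 0.05, "hand": 0}
    - {"offset": [90, 18, 0], "roll": 0.08, "hand": 0}
    - {"offset": [120, 25, 0], "roll": 0.1, "hand": 0}
    - {"offset": [150, 31, 0], "roll": 0.12, "hand": 0}
    - {"offset": [180, 37, 0], "roll": 0.15, "hand": 0}
    - {"offset": [210, 43, 0], "roll": 0.17, "hand": 0}
    - {"offset": [240, 50, 0], "roll": 0.2, "hand": 0}
    - {"offset": [270, 56, 0], "roll": 0.22, "hand": 0}
    - {"offset": [300, 62, 0], "roll": 0.25, "hand": 0}
    - {"offset": [330, 68, 0], "roll": 0.27, "hand": 0}
    - {"offset": [355, 73, 0], "roll": 0.29, "hand": 0}
    - {"offset": [370, 76, 0], "roll": 0.3, "hand": 0}
    - {"offset": [379, 78, 0], "roll": 0.305, "hand": 0}
    - {"offset": [379, 78, 0], "roll": 0.305, "hand": 0}
    - {"offset": [379, 78, 0], "roll": 0.305, "hand": 0}

```text
clock: 5.75
tool_pos: [0.4773, -0.1727, 0.2518]
orientation: [179.9, 0.0, -99.1]
force: [-1.1, 0.2, -2.4]
opening: 0.0114
```

```bash
python3 -c "
from h import *
snap('wrist','pics/w2.png');o=ctrl.get_obs();print(o['tool_pos'],o['orientation'],o['clock'],o['force'])"
```

```text
[ 0.47755008 -0.17223241  0.2520036 ] [ 1.79944335e+02  5.32458806e-03 -9.90068710e+01] 5.8 [ 0.15492747  0.34522634 -1.82862409]
```

View pics/w2.png

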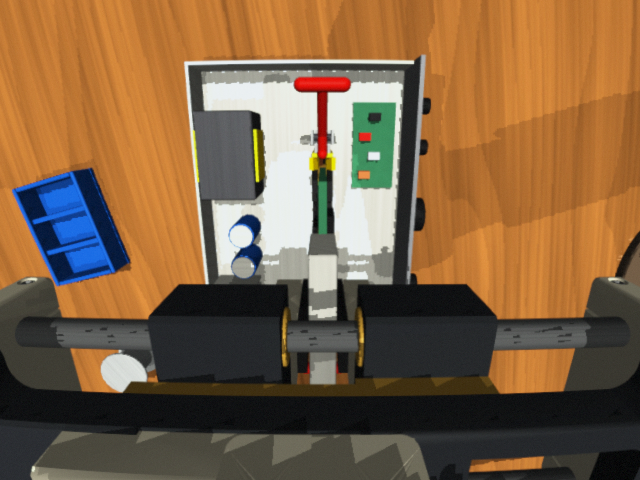

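Right lever bar is at (322.5,84), right guide top at about (322,160), and the board edge at u≈323, so everything is nearly in line.

```bash
python3 - <<'E'
from h import *
i=cv2.imread("pics/w2.png").astype(int);B,G,Rr=i[...,0],i[...,1],i[...,2]
red=(Rr>120)&(G<60)&(B<60); red[:, :280]=0; red[:,358:]=0
ys,xs=np.where(red[70:95]); print("tip px",xs.min(),xs.max(),xs.mean(),ys.min()+70,ys.max()+70)
for v in (105,120,130): r=np.where(red[v])[0]; print(v,r.min(),r.max())
yel=(Rr>150)&(G>120)&(B<80); yel[:, :300]=0; yel[:,345:]=0
ys,xs=np.where(yel[140:185]);print("yel",xs.min(),xs.max(),xs.mean(),ys.min()+140,ys.max()+140)
gr=(G>Rr+15)&(G>B);
for v in (180,200,220): r=np.where(gr[v,300:345])[0]+300; print("card",v,r.min(),r.max())
tool=tw(ctrl.get_obs());ex=tool[:2,0];ey=tool[:2,1]
for n,p,z in(("tip",(322.5,84),.138),("tiptop",(322.5,84),.143),("guide",(322,153),.092),("guide2",(322,170),.092),("edge180",(322.5,180),.239)):
    q=hit("wrist",p,z)-tool[:2,3];print(n,"tool x,y mm",(q@ex*1e3).round(1),(q@ey*1e3).round(1))
E
```

```text
tip px 294 349 322.20588235294116 77 94
105 319 326
120 319 326
130 319 325
yel 310 334 321.78508771929825 152 170
card 180 319 326
card 200 318 327
card 220 318 327
tip tool x,y mm 112.0 0.7
tiptop tool x,y mm 111.3 0.7
guide tool x,y mm 62.3 0.4
guide2 tool x,y mm 47.8 0.4
edge180 tool x,y mm 57.9 0.4
```

```bash
python3 - <<'E'
from h import *
i=cv2.imread("pics/w2.png");c=cv2.resize(i[130:255,285:360],None,fx=4.8,fy=4.8,interpolation=2)
s=snap("side","pics/s2.png");j=cv2.imread("pics/s2.png");q=proj("side",[[.4775,-.1725,.15]])[0].astype(int);print(q)
d=cv2.resize(j[q[1]-75:q[1]+75,q[0]-52:q[0]+53],None,fx=4,fy=4,interpolation=2)
cv2.imwrite("pics/c2.png",np.hstack([c[:600],d[:600]]));print(c.shape,d.shape)
T=tw(ctrl.get_obs());P=[(T@[x,0,z,1])[:3] for x in(58.3e-3,-61.7e-3) for z in(.013,.0827)]
P=[(T@[x,0,z,1])[:3] for x,z in((.0583,.013),(.0583,.083),(-.0617,.013),(-.0617,.083))];np.save("last.npy",P)
print("wrist",proj("wrist",P).round(1).tolist());print("side crop",((proj("side",P)-q+[52,75])*4+[360,0]).round().tolist())
E
```

```text
[305 267]
(600, 360, 3) (600, 420, 3)
wrist [[321.1, 180.0], [321.3, 166.2], [321.7, 395.4], [321.7, 328.9]]
side crop [[608.0, 223.0], [606.0, 330.0], [537.0, 118.0], [536.0, 220.0]]
```

View pics/c2.png

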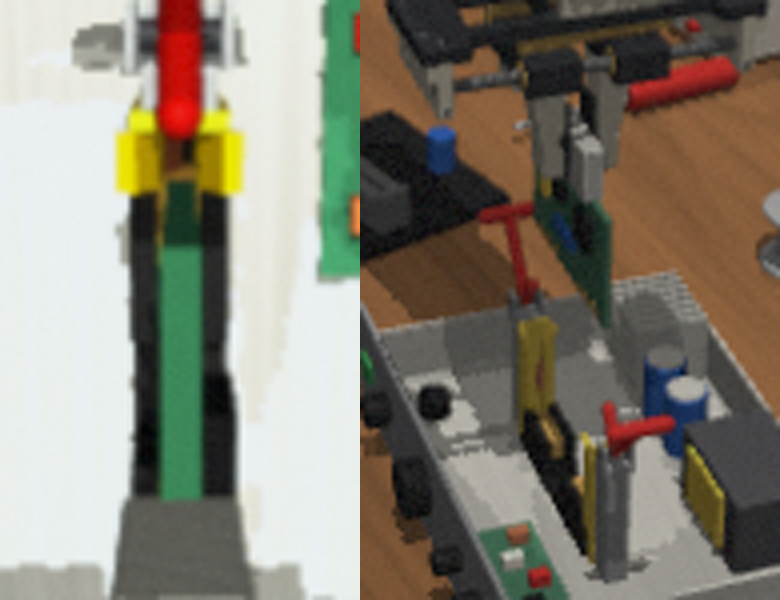

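The card's end sits about 1.5 mm toward −y of centred between the guides and is aligned laterally. I'll apply −1.5 mm in tool x and descend.

Emit:
jog_arm:
  motion:
    - {"offset": [-1.5, 0, 15], "roll": 0, "hand": 0}
    - {"offset": [-1.5, 0, 35], "roll": 0, "hand": 0}
    - {"offset": [-1.5, 0, 52], "roll": 0, "hand": 0}
    - {"offset": [-1.5, 0, 64], "roll": 0, "hand": 0}
    - {"offset": [-1.5, 0, 72], "roll": 0, "hand": 0}
    - {"offset": [-1.5, 0, 75], "roll": 0, "hand": 0}
    - {"offset": [-1.5, 0, 79], "roll": 0, "hand": 0}
    - {"offset": [-1.5, 0, 83], "roll": 0, "hand": 0}
    - {"offset": [-1.5, 0, 87], "roll": 0, "hand": 0}
    - {"offset": [-1.5, 0, 91], "roll": 0, "hand": 0}
    - {"offset": [-1.5, 0, 95], "roll": 0, "hand": 0}
    - {"offset": [-1.5, 0, 95], "roll": 0, "hand": 0}

```text
clock: 6.85
tool_pos: [0.4777, -0.171, 0.1568]
orientation: [179.9, 0.0, -99.0]
force: [0.3, 0.2, -2.0]
opening: 0.0118
```

Emit:
jog_arm:
  motion:
    - {"offset": [0, 0, 3], "roll": 0, "hand": 0}
    - {"offset": [0, 0, 6], "roll": 0, "hand": 0}
    - {"offset": [0, 0, 9], "roll": 0, "hand": 0}
    - {"offset": [0, 0, 12], "roll": 0, "hand": 0}
    - {"offset": [0, 0, 15], "roll": 0, "hand": 0}
    - {"offset": [0, 0, 18], "roll": 0, "hand": 0}
    - {"offset": [0, 0, 21], "roll": 0, "hand": 0}
    - {"offset": [0, 0, 24], "roll": 0, "hand": 0}
    - {"offset": [0, 0, 26], "roll": 0, "hand": 0}
    - {"offset": [0, 0, 28], "roll": 0, "hand": 0}

```text
clock: 7.68
tool_pos: [0.4771, -0.1711, 0.1291]
orientation: [179.9, -0.0, -99.0]
force: [-5.8, 0.3, 2.0]
opening: 0.0118
```

Emit:
jog_arm:
  motion:
    - {"offset": [0, 0, 1], "roll": 0, "hand": 0}
    - {"offset": [0, 0, 2], "roll": 0, "hand": 0}
    - {"offset": [0, 0, 3], "roll": 0, "hand": 0}
    - {"offset": [0, 0, 4], "roll": 0, "hand": 0}
    - {"offset": [0, 0, 5], "roll": 0, "hand": 0}
    - {"offset": [0, 0, 6], "roll": 0, "hand": 0}

```text
clock: 8.18
tool_pos: [0.477, -0.1711, 0.1232]
orientation: [179.9, -0.0, -99.0]
force: [-6.0, -0.0, 3.2]
opening: 0.012
```

Emit:
jog_arm:
  motion:
    - {"offset": [0, 0.3, 1], "roll": 0, "hand": 0}
    - {"offset": [0, 0.6, 2], "roll": 0, "hand": 0}
    - {"offset": [0, 0.6, 3], "roll": 0, "hand": 0}
    - {"offset": [0, 0.6, 4], "roll": 0, "hand": 0}
    - {"offset": [0, 0.6, 5], "roll": 0, "hand": 0}

```text
clock: 8.6
tool_pos: [0.4769, -0.171, 0.1183]
orientation: [179.9, -0.0, -99.0]
force: [-6.2, 1.0, 3.2]
opening: 0.0115
```

Emit:
jog_arm:
  motion:
    - {"offset": [0, 0, 0.5], "roll": 0, "hand": 0}
    - {"offset": [0, 0, 1], "roll": 0, "hand": 0}

```text
clock: 8.77
tool_pos: [0.4769, -0.171, 0.1173]
orientation: [179.9, -0.0, -99.0]
force: [-4.7, 0.5, 3.8]
opening: 0.0116
```

Emit:
jog_arm:
  motion:
    - {"offset": [0, 0.5, 0.3], "roll": 0, "hand": 0}
    - {"offset": [0, 0.5, 0.6], "roll": 0, "hand": 0}

```text
clock: 8.93
tool_pos: [0.4768, -0.1709, 0.1169]
orientation: [180.0, -0.0, -99.0]
force: [-5.1, 0.8, 3.7]
opening: 0.0115
```

Emit:
jog_arm:
  motion:
    - {"offset": [0, 0.5, 0.4], "roll": 0, "hand": 0}
    - {"offset": [0, 0.5, 0.8], "roll": 0, "hand": 0}

```text
clock: 9.1
tool_pos: [0.4767, -0.1708, 0.1163]
orientation: [-180.0, -0.0, -99.0]
force: [-5.2, 0.2, 4.2]
opening: 0.0121
```

Emit:
jog_arm:
  motion:
    - {"offset": [0, 0.5, 0.4], "roll": 0, "hand": 0}
    - {"offset": [0, 0.5, 0.8], "roll": 0, "hand": 0}

```text
clock: 9.27
tool_pos: [0.4766, -0.1708, 0.1156]
orientation: [-179.9, 0.0, -99.0]
force: [-2.8, 0.8, 4.8]
opening: 0.012
```

Emit:
jog_arm:
  motion:
    - {"offset": [0, 0, 0.4], "roll": 0, "hand": 0}
    - {"offset": [0, 0, 0.8], "roll": 0, "hand": 0}

```text
clock: 9.43
tool_pos: [0.4768, -0.1708, 0.1156]
orientation: [-179.9, -0.0, -99.0]
force: [-5.9, 2.1, 16.3]
opening: 0.0118
```

Emit:
jog_arm:
  motion:
    - {"offset": [0, 0, 0], "roll": 0, "hand": 0}
    - {"offset": [0, 0, 0], "roll": 0, "hand": 0}

```text
clock: 9.6
tool_pos: [0.4767, -0.1708, 0.1156]
orientation: [-179.9, -0.0, -99.0]
force: [-6.0, 0.5, 11.4]
opening: 0.0122
```

Emit:
jog_arm:
  motion:
    - {"offset": [0, 0, 0.3], "roll": 0, "hand": 0}
    - {"offset": [0, 0, 0.3], "roll": 0, "hand": 0}

```text
clock: 9.77
tool_pos: [0.4768, -0.1708, 0.1156]
orientation: [-179.9, -0.0, -99.0]
force: [-5.5, 1.8, 15.3]
opening: 0.012
```

Emit:
jog_arm:
  motion:
    - {"offset": [0, 0, 0], "roll": 0, "hand": 20}
    - {"offset": [0, 0, 0], "roll": 0, "hand": 30}
    - {"offset": [0, 0, 0], "roll": 0, "hand": 36}
    - {"offset": [0, 0, 0], "roll": 0, "hand": 36}
    - {"offset": [0, 0, 0], "roll": 0, "hand": 36}
    - {"offset": [0, 0, -10], "roll": 0, "hand": 36}
    - {"offset": [0, 0, -25], "roll": 0, "hand": 36}
    - {"offset": [0, 0, -45], "roll": 0, "hand": 36}
    - {"offset": [0, 0, -65], "roll": 0, "hand": 36}
    - {"offset": [0, 0, -80], "roll": 0, "hand": 36}
    - {"offset": [0, 0, -80], "roll": 0, "hand": 0}
    - {"offset": [0, 0, -80], "roll": 0, "hand": 0}
    - {"offset": [0, 0, -80], "roll": 0, "hand": 0}

```text
clock: 10.85
tool_pos: [0.4757, -0.1706, 0.1942]
orientation: [180.0, 0.0, -99.0]
force: [0.4, 0.6, -0.4]
opening: 0.0212
```

```bash
python3 - <<'E'
from h import *
snap('wrist','pics/w3.png');o=ctrl.get_obs();print(o['tool_pos'],o['orientation'],o['force'],o['opening'])
s=snap("side","pics/s3.png");j=cv2.imread("pics/s3.png");q=np.array([305,285])
d=cv2.resize(j[q[1]-75:q[1]+75,q[0]-52:q[0]+53],None,fx=4,fy=4,interpolation=2)
i=cv2.imread("pics/w3.png")[20:420,190:450];i=cv2.resize(i,None,fx=1.5,fy=1.5)
cv2.imwrite("pics/c3.png",np.hstack([i[:600],d[:i.shape[0]]]));print(i.shape)
E
```

```text
[ 0.47553992 -0.17064496  0.19374607] [ 1.79943105e+02  3.84541715e-03 -9.90053478e+01] [-0.41755727  0.22969469 -0.23342048] 0.017538613092730405
(600, 390, 3)
```

View pics/c3.png

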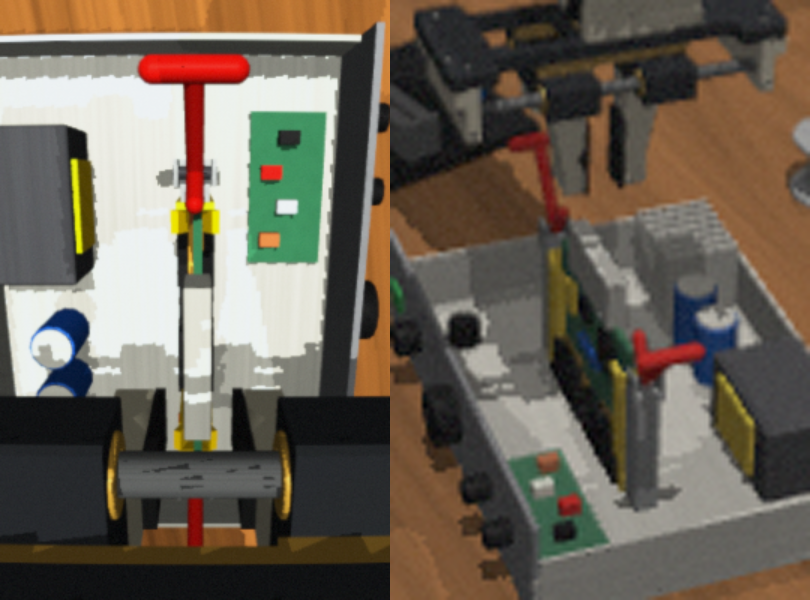

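The board stands in both guides with both levers open. The right bar is at crop (194,68), i.e. (319.3,65.3).

```bash
python3 - <<'E'
from h import *
T=tw(ctrl.get_obs())
for n,p,z in(("Rtip",(319.3,65.3),.138),("Rguide out",(320,155.3),.092),("Lguide in",(320,305),.092),("bar far",(321,203.5),.134),("bar near",(321,312),.134)):
    q=np.append(hit("wrist",p,z),z)-T[:3,3];print(n,(T[:3,:3].T@q*1e3).round(1))
E
```

```text
Rtip [113.4  -1.8  55.6]
Rguide out [ 63.1  -1.8 101.6]
Lguide in [-53.   -2.  101.6]
bar far [37.1 -0.9 59.6]
bar near [-36.1  -1.   59.6]
```

Emit:
jog_arm:
  motion:
    - {"offset": [-20, -1.5, 0], "roll": 0, "hand": 0}
    - {"offset": [-50, -1.5, 0], "roll": 0, "hand": 0}
    - {"offset": [-80, -1.5, 0], "roll": 0, "hand": 0}
    - {"offset": [-110, -1.5, 0], "roll": 0, "hand": 0}
    - {"offset": [-135, -1.5, 0], "roll": 0, "hand": 0}
    - {"offset": [-150, -1.5, 0], "roll": 0, "hand": 0}
    - {"offset": [-150, -1.5, 15], "roll": 0, "hand": 0}
    - {"offset": [-150, -1.5, 35], "roll": 0, "hand": 0}
    - {"offset": [-150, -1.5, 50], "roll": 0, "hand": 0}
    - {"offset": [-150, -1.5, 56], "roll": 0, "hand": 0}
    - {"offset": [-150, -1.5, 56], "roll": 0, "hand": 0}
    - {"offset": [-146, -1.5, 56], "roll": 0, "hand": 0}
    - {"offset": [-142, -1.5, 56], "roll": 0, "hand": 0}
    - {"offset": [-139, -1.5, 56], "roll": 0, "hand": 0}
    - {"offset": [-137, -1.5, 56], "roll": 0, "hand": 0}
    - {"offset": [-135, -1.5, 56], "roll": 0, "hand": 0}

```text
clock: 12.28
tool_pos: [0.4988, -0.038, 0.1389]
orientation: [-179.9, 0.0, -99.0]
force: [-0.4, -0.7, -0.8]
opening: 0.0004
```

Emit:
jog_arm:
  motion:
    - {"offset": [1, 0, 0], "roll": 0, "hand": 0}
    - {"offset": [3, 0, -1.5], "roll": 0, "hand": 0}
    - {"offset": [5, 0, -3.5], "roll": 0, "hand": 0}
    - {"offset": [7, 0, -5], "roll": 0, "hand": 0}
    - {"offset": [9, 0, -6.5], "roll": 0, "hand": 0}
    - {"offset": [11, 0, -8], "roll": 0, "hand": 0}
    - {"offset": [13.6, 0, -9.3], "roll": 0, "hand": 0}

```text
clock: 12.87
tool_pos: [0.4966, -0.051, 0.1478]
orientation: [-180.0, 0.0, -99.0]
force: [-0.9, 4.4, 0.4]
opening: 0.0002
```

Emit:
jog_arm:
  motion:
    - {"offset": [2, 0, -1], "roll": 0, "hand": 0}
    - {"offset": [4, 0, -1.8], "roll": 0, "hand": 0}
    - {"offset": [6, 0, -2.6], "roll": 0, "hand": 0}
    - {"offset": [8, 0, -3.2], "roll": 0, "hand": 0}
    - {"offset": [10, 0, -3.8], "roll": 0, "hand": 0}
    - {"offset": [12, 0, -4.3], "roll": 0, "hand": 0}
    - {"offset": [14, 0, -4.7], "roll": 0, "hand": 0}
    - {"offset": [15.7, 0, -4.9], "roll": 0, "hand": 0}

```text
clock: 13.53
tool_pos: [0.4944, -0.0668, 0.1527]
orientation: [-180.0, 0.0, -99.0]
force: [1.2, 3.3, 3.7]
opening: 0.0004
```

Emit:
jog_arm:
  motion:
    - {"offset": [1.5, 0, -0.3], "roll": 0, "hand": 0}
    - {"offset": [3, 0, -0.5], "roll": 0, "hand": 0}
    - {"offset": [4.5, 0, -0.6], "roll": 0, "hand": 0}
    - {"offset": [6, 0, -0.7], "roll": 0, "hand": 0}
    - {"offset": [7, 0, -0.7], "roll": 0, "hand": 0}
    - {"offset": [8, 0, -0.6], "roll": 0, "hand": 0}

```text
clock: 14.03
tool_pos: [0.4937, -0.0728, 0.1536]
orientation: [-179.9, 0.2, -99.0]
force: [-2.7, 16.3, 9.1]
opening: 0.0003
```

Emit:
jog_arm:
  motion:
    - {"offset": [1, 0, 0], "roll": 0, "hand": 0}
    - {"offset": [2, 0, 0], "roll": 0, "hand": 0}
    - {"offset": [3, 0, 0.2], "roll": 0, "hand": 0}

```text
clock: 14.28
tool_pos: [0.4935, -0.0752, 0.1537]
orientation: [-179.9, 0.2, -99.0]
force: [-2.9, 19.7, 12.3]
opening: 0.0005
```

Emit:
jog_arm:
  motion:
    - {"offset": [0, 0, -1], "roll": 0, "hand": 0}
    - {"offset": [1, 0, -1], "roll": 0, "hand": 0}
    - {"offset": [2, 0, -1], "roll": 0, "hand": 0}

```text
clock: 14.53
tool_pos: [0.493, -0.077, 0.154]
orientation: [-179.9, 0.2, -99.0]
force: [0.1, 17.4, 4.4]
opening: 0.0004
```

Raising relieved the vertical friction. I'll continue in small steps.

Emit:
jog_arm:
  motion:
    - {"offset": [1, 0, 0], "roll": 0, "hand": 0}
    - {"offset": [2, 0, 0], "roll": 0, "hand": 0}
    - {"offset": [3, 0, 0.2], "roll": 0, "hand": 0}

```text
clock: 14.78
tool_pos: [0.4926, -0.08, 0.1539]
orientation: [-179.9, 0.2, -99.0]
force: [-1.6, 18.6, 7.1]
opening: 0.0004
```

Emit:
jog_arm:
  motion:
    - {"offset": [1, 0, 0.2], "roll": 0, "hand": 0}
    - {"offset": [2, 0, 0.3], "roll": 0, "hand": 0}
    - {"offset": [3, 0, 0.5], "roll": 0, "hand": 0}

```text
clock: 15.03
tool_pos: [0.4922, -0.0831, 0.1538]
orientation: [-179.9, 0.2, -99.0]
force: [-1.5, 18.5, 8.5]
opening: 0.0005
```

Emit:
jog_arm:
  motion:
    - {"offset": [1, 0, 0], "roll": 0, "hand": 0}
    - {"offset": [2, 0, 0], "roll": 0, "hand": 0}
    - {"offset": [3, 0, 0.2], "roll": 0, "hand": 0}

```text
clock: 15.28
tool_pos: [0.4916, -0.0861, 0.1534]
orientation: [-179.9, 0.2, -99.0]
force: [-0.9, 16.9, 7.2]
opening: 0.0006
```

Emit:
jog_arm:
  motion:
    - {"offset": [1, 0, 0.2], "roll": 0, "hand": 0}
    - {"offset": [2, 0, 0.5], "roll": 0, "hand": 0}
    - {"offset": [3, 0, 0.7], "roll": 0, "hand": 0}

```text
clock: 15.53
tool_pos: [0.4912, -0.0895, 0.1528]
orientation: [-179.9, 0.2, -99.0]
force: [-0.3, 14.9, 7.0]
opening: 0.0002
```

Emit:
jog_arm:
  motion:
    - {"offset": [0.7, 0, 0.2], "roll": 0, "hand": 0}
    - {"offset": [1.4, 0, 0.4], "roll": 0, "hand": 0}
    - {"offset": [2, 0, 0.6], "roll": 0, "hand": 0}

```text
clock: 15.78
tool_pos: [0.4911, -0.0914, 0.1523]
orientation: [-179.9, 0.2, -99.0]
force: [-0.2, 15.4, 7.5]
opening: 0.0001
```

Emit:
jog_arm:
  motion:
    - {"offset": [0.7, 0, 0.2], "roll": 0, "hand": 0}
    - {"offset": [1.4, 0, 0.4], "roll": 0, "hand": 0}
    - {"offset": [2, 0, 0.6], "roll": 0, "hand": 0}

```text
clock: 16.03
tool_pos: [0.4908, -0.0932, 0.1518]
orientation: [-179.9, 0.2, -99.0]
force: [-0.5, 16.6, 9.3]
opening: -0.0002
```

Emit:
jog_arm:
  motion:
    - {"offset": [0.5, 0, 0], "roll": 0, "hand": 0}
    - {"offset": [1, 0, 0.1], "roll": 0, "hand": 0}
    - {"offset": [1.5, 0, 0.2], "roll": 0, "hand": 0}

```text
clock: 16.28
tool_pos: [0.4908, -0.0939, 0.1516]
orientation: [-179.8, 0.3, -99.0]
force: [-1.0, 23.7, 11.8]
opening: 0.0004
```

Emit:
jog_arm:
  motion:
    - {"offset": [0.2, 0, -0.5], "roll": 0, "hand": 0}
    - {"offset": [0.4, 0, -0.7], "roll": 0, "hand": 0}

```text
clock: 16.45
tool_pos: [0.4907, -0.0939, 0.1518]
orientation: [-179.8, 0.3, -99.0]
force: [1.4, 23.0, 3.7]
opening: 0.0006
```

Emit:
jog_arm:
  motion:
    - {"offset": [-3, 0, 0], "roll": 0, "hand": 0}
    - {"offset": [-8, 0, 0], "roll": 0, "hand": 0}
    - {"offset": [-12, 0, -10], "roll": 0, "hand": 0}
    - {"offset": [-10, 0, -30], "roll": 0, "hand": 0}
    - {"offset": [0, 0, -45], "roll": 0, "hand": 0}
    - {"offset": [30, 0, -45], "roll": 0, "hand": 0}
    - {"offset": [65, 0, -45], "roll": 0, "hand": 0}
    - {"offset": [100, 0, -45], "roll": 0, "hand": 0}
    - {"offset": [135, 0, -45], "roll": 0, "hand": 0}
    - {"offset": [170, 0, -45], "roll": 0, "hand": 0}
    - {"offset": [200, 0, -45], "roll": 0, "hand": 0}
    - {"offset": [220, 0, -45], "roll": 0, "hand": 0}
    - {"offset": [227, 0, -45], "roll": 0, "hand": 0}
    - {"offset": [227, 0, -30], "roll": 0, "hand": 0}
    - {"offset": [227, 0, -10], "roll": 0, "hand": 0}
    - {"offset": [227, 0, 8], "roll": 0, "hand": 0}
    - {"offset": [227, 0, 14], "roll": 0, "hand": 0}
    - {"offset": [227, 0, 14], "roll": 0, "hand": 0}

```text
clock: 17.95
tool_pos: [0.4524, -0.3207, 0.1362]
orientation: [179.8, 0.0, -99.0]
force: [-0.2, 0.1, 1.0]
opening: 0.0003
```

```bash
python3 - <<'E'
from h import *
s=snap("side","pics/s4.png");o=ctrl.get_obs();print(o['tool_pos'],o['orientation'],o['force'],o['clock'])
j=cv2.imread("pics/s4.png");cv2.imwrite("pics/c4.png",cv2.resize(j[200:350,240:390],None,fx=4,fy=4,interpolation=2))
E
```

```text
[ 0.45331596 -0.32105896  0.13750822] [ 1.79893282e+02 -1.20789835e-02 -9.89711627e+01] [-0.00341953 -1.13608932  0.79371722] 18.0
```

View pics/c4.png

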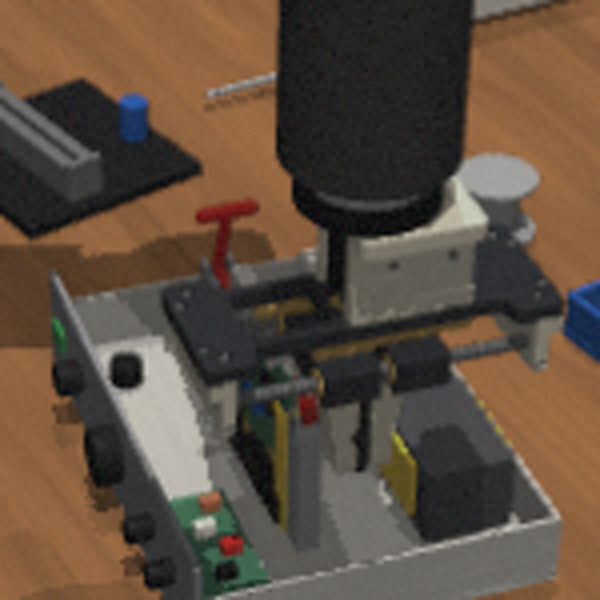

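```bash
python3 - <<'E'
from h import *
S=np.array([.4758,-.1686]);ey=np.array([.156,.988])
for f in(0,.8,.9,1.0,1.06,1.12):
    t=np.deg2rad(43)-f
    P=np.append(S+ey*(.080+.055*np.sin(t)),.098+.055*np.cos(t))
    print(f,((proj("side",P)[0]-[240,200])*4).round(0))
E
```

```text
0 [194. 183.]
0.8 [214. 196.]
0.9 [217. 201.]
1.0 [220. 208.]
1.06 [222. 212.]
1.12 [223. 216.]
```

The left lever's bar reads (228,212) in the crop, which matches about 1.06 rad, so it is home. Next is the right lever.

Emit:
jog_arm:
  motion:
    - {"offset": [-6, 0, 0], "roll": 0, "hand": 0}
    - {"offset": [-12, 0, 0], "roll": 0, "hand": 0}
    - {"offset": [-16, 0, 0], "roll": 0, "hand": 0}
    - {"offset": [-19, 0, 0], "roll": 0, "hand": 0}
    - {"offset": [-21, 0, -1], "roll": 0, "hand": 0}
    - {"offset": [-23, 0, -2], "roll": 0, "hand": 0}

```text
clock: 18.5
tool_pos: [0.4575, -0.2983, 0.14]
orientation: [-180.0, -0.0, -99.0]
force: [-1.3, -4.2, 0.4]
opening: 0.0002
```

Emit:
jog_arm:
  motion:
    - {"offset": [-2, 0, -1.7], "roll": 0, "hand": 0}
    - {"offset": [-4, 0, -3.3], "roll": 0, "hand": 0}
    - {"offset": [-6, 0, -4.6], "roll": 0, "hand": 0}
    - {"offset": [-8, 0, -6], "roll": 0, "hand": 0}
    - {"offset": [-10, 0, -7.2], "roll": 0, "hand": 0}
    - {"offset": [-12, 0, -8.4], "roll": 0, "hand": 0}

```text
clock: 19.0
tool_pos: [0.4593, -0.287, 0.1486]
orientation: [-180.0, -0.0, -99.0]
force: [-1.6, -5.2, 2.0]
opening: 0.0003
```

Emit:
jog_arm:
  motion:
    - {"offset": [-2, 0, -0.9], "roll": 0, "hand": 0}
    - {"offset": [-4, 0, -1.7], "roll": 0, "hand": 0}
    - {"offset": [-6, 0, -2.4], "roll": 0, "hand": 0}
    - {"offset": [-8, 0, -3], "roll": 0, "hand": 0}
    - {"offset": [-10, 0, -3.6], "roll": 0, "hand": 0}
    - {"offset": [-12, 0, -4.1], "roll": 0, "hand": 0}
    - {"offset": [-14, 0, -4.5], "roll": 0, "hand": 0}
    - {"offset": [-16, 0, -4.7], "roll": 0, "hand": 0}

```text
clock: 19.67
tool_pos: [0.4618, -0.2706, 0.1527]
orientation: [-180.0, 0.0, -99.0]
force: [-1.1, -3.7, 2.2]
opening: 0.0008
```

Emit:
jog_arm:
  motion:
    - {"offset": [-1.2, 0, -0.4], "roll": 0, "hand": 0}
    - {"offset": [-2.4, 0, -0.7], "roll": 0, "hand": 0}
    - {"offset": [-3.6, 0, -0.9], "roll": 0, "hand": 0}
    - {"offset": [-5, 0, -1.1], "roll": 0, "hand": 0}

```text
clock: 20.0
tool_pos: [0.4624, -0.2663, 0.1536]
orientation: [180.0, -0.0, -99.0]
force: [0.4, -9.2, -1.0]
opening: 0.0006
```

Emit:
jog_arm:
  motion:
    - {"offset": [-1, 0, -0.1], "roll": 0, "hand": 0}
    - {"offset": [-2, 0, -0.2], "roll": 0, "hand": 0}
    - {"offset": [-3, 0, -0.3], "roll": 0, "hand": 0}
    - {"offset": [-4, 0, -0.3], "roll": 0, "hand": 0}

```text
clock: 20.33
tool_pos: [0.4629, -0.2633, 0.154]
orientation: [180.0, -0.1, -99.0]
force: [-0.8, -13.5, -0.9]
opening: 0.0005
```

Emit:
jog_arm:
  motion:
    - {"offset": [-1, 0, -0.1], "roll": 0, "hand": 0}
    - {"offset": [-2, 0, -0.2], "roll": 0, "hand": 0}
    - {"offset": [-3, 0, -0.2], "roll": 0, "hand": 0}

```text
clock: 20.58
tool_pos: [0.4633, -0.2605, 0.1542]
orientation: [180.0, -0.1, -99.0]
force: [0.1, -14.8, -1.0]
opening: 0.0007
```

Emit:
jog_arm:
  motion:
    - {"offset": [-1, 0, 0], "roll": 0, "hand": 0}
    - {"offset": [-2, 0, 0], "roll": 0, "hand": 0}
    - {"offset": [-3, 0, 0.1], "roll": 0, "hand": 0}
    - {"offset": [-4, 0, 0.2], "roll": 0, "hand": 0}
    - {"offset": [-5, 0, 0.4], "roll": 0, "hand": 0}

```text
clock: 21.0
tool_pos: [0.4641, -0.2557, 0.1542]
orientation: [180.0, -0.1, -99.0]
force: [-1.7, -14.5, 1.5]
opening: 0.0002
```

Emit:
jog_arm:
  motion:
    - {"offset": [-1, 0, 0.2], "roll": 0, "hand": 0}
    - {"offset": [-2, 0, 0.4], "roll": 0, "hand": 0}
    - {"offset": [-3, 0, 0.6], "roll": 0, "hand": 0}
    - {"offset": [-4, 0, 0.8], "roll": 0, "hand": 0}

```text
clock: 21.33
tool_pos: [0.4649, -0.252, 0.1538]
orientation: [-180.0, -0.2, -99.0]
force: [-2.2, -16.5, 4.8]
opening: 0.0004
```

Emit:
jog_arm:
  motion:
    - {"offset": [-1, 0, 0.1], "roll": 0, "hand": 0}
    - {"offset": [-2, 0, 0.2], "roll": 0, "hand": 0}
    - {"offset": [-3, 0, 0.4], "roll": 0, "hand": 0}

```text
clock: 21.58
tool_pos: [0.4653, -0.2493, 0.1535]
orientation: [-180.0, -0.2, -99.0]
force: [-2.0, -16.1, 5.0]
opening: 0.0004
```

Emit:
jog_arm:
  motion:
    - {"offset": [-0.7, 0, 0.1], "roll": 0, "hand": 0}
    - {"offset": [-1.4, 0, 0.3], "roll": 0, "hand": 0}
    - {"offset": [-2, 0, 0.5], "roll": 0, "hand": 0}

```text
clock: 21.83
tool_pos: [0.4657, -0.2475, 0.1532]
orientation: [-180.0, -0.2, -99.0]
force: [-2.2, -16.7, 5.5]
opening: 0.0007
```

Emit:
jog_arm:
  motion:
    - {"offset": [-0.7, 0, 0.1], "roll": 0, "hand": 0}
    - {"offset": [-1.4, 0, 0.3], "roll": 0, "hand": 0}
    - {"offset": [-2, 0, 0.5], "roll": 0, "hand": 0}

```text
clock: 22.08
tool_pos: [0.4659, -0.2457, 0.1528]
orientation: [-180.0, -0.2, -99.0]
force: [-2.4, -17.0, 6.3]
opening: 0.0004
```

Emit:
jog_arm:
  motion:
    - {"offset": [-0.7, 0, 0.1], "roll": 0, "hand": 0}
    - {"offset": [-1.4, 0, 0.3], "roll": 0, "hand": 0}
    - {"offset": [-2, 0, 0.4], "roll": 0, "hand": 0}

```text
clock: 22.33
tool_pos: [0.4662, -0.2441, 0.1524]
orientation: [-180.0, -0.3, -99.0]
force: [-2.0, -20.8, 5.8]
opening: 0.0005
```

Emit:
jog_arm:
  motion:
    - {"offset": [-0.5, 0, -0.2], "roll": 0, "hand": 0}
    - {"offset": [-1, 0, -0.2], "roll": 0, "hand": 0}

```text
clock: 22.5
tool_pos: [0.4663, -0.2432, 0.1523]
orientation: [-180.0, -0.3, -99.0]
force: [-1.1, -22.8, 0.6]
opening: 0.0006
```

Emit:
jog_arm:
  motion:
    - {"offset": [-0.4, 0, 0], "roll": 0, "hand": 0}
    - {"offset": [-0.8, 0, 0], "roll": 0, "hand": 0}

```text
clock: 22.67
tool_pos: [0.4663, -0.2429, 0.1522]
orientation: [180.0, -0.3, -99.0]
force: [-1.2, -26.5, -0.2]
opening: 0.0001
```

At the stop. Backing off, lifting, and moving over the slot to look.

Emit:
jog_arm:
  motion:
    - {"offset": [3, 0, 0], "roll": 0, "hand": 0}
    - {"offset": [9, 0, 0], "roll": 0, "hand": 0}
    - {"offset": [14, 0, -10], "roll": 0, "hand": 0}
    - {"offset": [14, 0, -40], "roll": 0, "hand": 0}
    - {"offset": [14, 0, -80], "roll": 0, "hand": 0}
    - {"offset": [0, 0, -115], "roll": 0, "hand": 0}
    - {"offset": [-25, 0, -135], "roll": 0, "hand": 0}
    - {"offset": [-50, 0, -140], "roll": 0, "hand": 0}
    - {"offset": [-60, 0, -140], "roll": 0, "hand": 0}
    - {"offset": [-60, 0, -140], "roll": 0, "hand": 0}
    - {"offset": [-60, 0, -140], "roll": 0, "hand": 0}

```text
clock: 23.58
tool_pos: [0.4757, -0.1796, 0.2911]
orientation: [179.9, 0.0, -98.9]
force: [0.5, -0.2, 0.3]
opening: 0.0003
```

```bash
python3 - <<'E'
from h import *
snap("wrist","pics/w5.png");snap("side","pics/s5.png");o=ctrl.get_obs();print(o['tool_pos'],o['orientation'],o['force'],o['clock'])
i=cv2.imread("pics/w5.png")[100:340,240:400];j=cv2.imread("pics/s5.png")
a=cv2.resize(i,None,fx=2.25,fy=2.25,interpolation=2);b=cv2.resize(j[225:360,255:360],None,fx=4,fy=4,interpolation=2)
cv2.imwrite("pics/c5.png",np.hstack([a,b]))
S=np.array([.4758,-.1686]);ey=np.array([.156,.988]);ex=np.array([.988,-.156])
for s in(1,-1):
  for f in(.9,.96,1.06,1.12):
    t=np.deg2rad(43)-f
    P=np.append(S+s*ey*(.080+.055*np.sin(t)),.098+.055*np.cos(t))
    print(s,f,"side",((proj("side",P)[0]-[255,225])*4+[360,0]).round(0),"wrist",((proj("wrist",P)[0]-[240,100])*2.25).round(0))
for z in(.125,.134): 
  for s in(1,-1):
    P=np.append(S+s*ey*.035,z);print("bar end top",z,s,((proj("side",P)[0]-[255,225])*4+[360,0]).round(0),((proj("wrist",P)[0]-[240,100])*2.25).round(0))
E
```

```text
[ 0.47554042 -0.18049658  0.29071119] [ 1.79898665e+02 -1.82544724e-03 -9.89888531e+01] [-0.016089   -0.62595771 -0.96065724] 23.6833
1 0.9 side [517. 101.] wrist [188. 484.]
1 0.96 side [519. 105.] wrist [188. 477.]
1 1.06 side [522. 112.] wrist [188. 463.]
1 1.12 side [523. 116.] wrist [188. 455.]
-1 0.9 side [600. 234.] wrist [189. 125.]
-1 0.96 side [598. 232.] wrist [189. 134.]
-1 1.06 side [594. 228.] wrist [189. 148.]
-1 1.12 side [592. 227.] wrist [189. 157.]
bar end top 0.125 1 [537. 172.] [188. 376.]
bar end top 0.125 -1 [577. 237.] [188. 214.]
bar end top 0.134 1 [537. 159.] [188. 384.]
bar end top 0.134 -1 [577. 224.] [188. 218.]
```

View pics/c5.png

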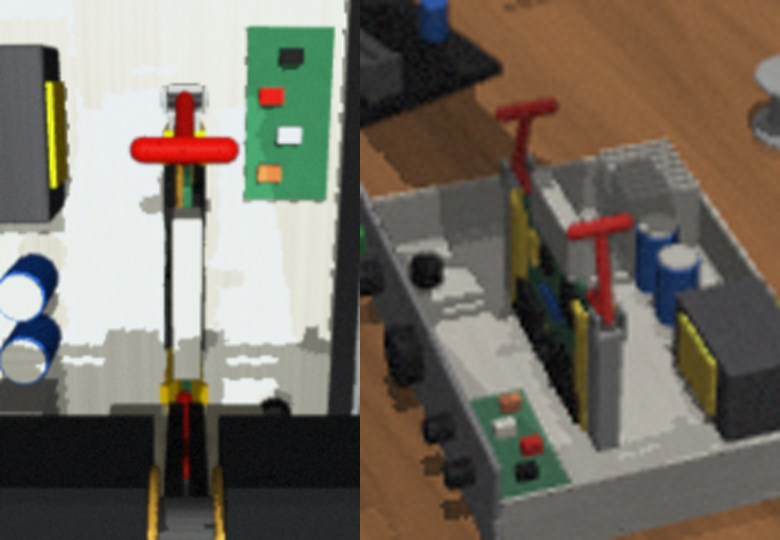

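Right lever reads about 1.07 rad (wrist) and left about 1.02–1.06 (side). I'll shift the wrist camera so it sees the left lever and both ends of the bar.

Emit:
jog_arm:
  motion:
    - {"offset": [-30, 0, 0], "roll": 0, "hand": 0}
    - {"offset": [-60, 0, 0], "roll": 0, "hand": 0}
    - {"offset": [-90, 0, 0], "roll": 0, "hand": 0}
    - {"offset": [-120, 0, 0], "roll": 0, "hand": 0}
    - {"offset": [-140, 0, 0], "roll": 0, "hand": 0}
    - {"offset": [-140, 0, 0], "roll": 0, "hand": 0}
    - {"offset": [-140, 0, 0], "roll": 0, "hand": 0}

```text
clock: 24.27
tool_pos: [0.4978, -0.0418, 0.2907]
orientation: [179.9, -0.0, -98.9]
force: [-0.2, -0.3, 1.3]
opening: 0.0004
```

```bash
python3 - <<'E'
from h import *
snap("wrist","pics/w6.png");o=ctrl.get_obs();print(o['tool_pos'],o['clock'])
i=cv2.imread("pics/w6.png");cv2.imwrite("pics/c6.png",cv2.resize(i[0:300,220:420],None,fx=2,fy=2,interpolation=2))
S=np.array([.4758,-.1686]);ey=np.array([.156,.988])
W=lambda P:((proj("wrist",P)[0]-[220,0])*2).round(0)
for s in(1,-1):
  for f in(.8,.96,1.06,1.12):
    t=np.deg2rad(43)-f
    print(s,f,W(np.append(S+s*ey*(.080+.055*np.sin(t)),.098+.055*np.cos(t))))
  for z in(.125,.134):print("bar",z,s,W(np.append(S+s*ey*.035,z)))
  for y in(.052,.066):print("guide",y,W(np.append(S+s*ey*y,.092)))
E
```

```text
[ 0.49772652 -0.04240024  0.29082692] 24.3167
1 0.8 [209. 335.]
1 0.96 [209. 313.]
1 1.06 [209. 300.]
1 1.12 [209. 292.]
bar 0.125 1 [208. 229.]
bar 0.134 1 [208. 228.]
guide 0.052 [208. 270.]
guide 0.066 [208. 300.]
-1 0.8 [ 209. -101.]
-1 0.96 [209. -73.]
-1 1.06 [209. -55.]
-1 1.12 [209. -44.]
bar 0.125 -1 [209.  50.]
bar 0.134 -1 [209.  43.]
guide 0.052 [208.  30.]
guide 0.066 [208.  -4.]
```

View pics/c6.png

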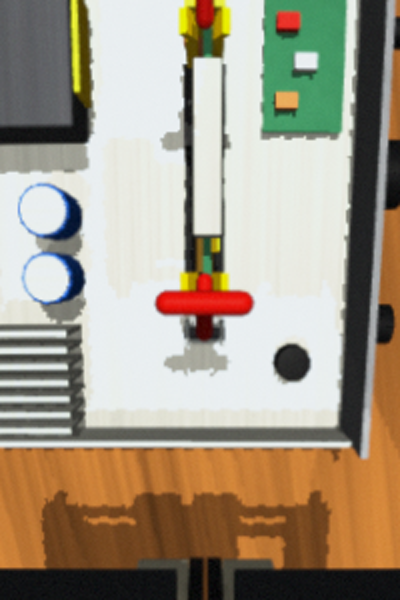

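The left lever reads about 1.05–1.09 rad. The bar's apparent length of 179 px matches its home height (179 predicted, against 185 if it were still 9 mm up). It is centred between the guides, so I'm handing in.

```bash
python3 -c "
from plant import order,ctrl
o=ctrl.get_obs();print(o['force'],o['clock']);print(order.close_job())"
```

```text
[ 0.06744215 -0.31449543  0.06404659] 24.3167
the job is handed in; nothing more can be done
None
```

The board is installed and the job is handed in at about 24 s of the 72 s allowed; it reported no verdict.

- **Insertion:** I took the board by its bar and slid it down both guides. I stopped when the push rose from about 5 N to 16 N, which is roughly 11 N on the connectors. Then I let go.
- **Levers:** I pushed each lever inward with the closed fingers, rising with its arc, until it met its stop. The highest force I read was about 26.5 N, though force is only reported at the end of each move.
- **Last checks:** From the wrist pictures both levers read about 1.04 to 1.09 rad. The bar's apparent length matches its fully home height, and it is centred between the guides. The arm was clear, with no force on it.
- **Disagreements:**
  - The wrist and top cameras differed by 2 to 5 mm along the slot; I used only the wrist view to line the board up with the guides.
  - One side-view reading of the left lever was slightly lower, about 1.02 rad.
  - There was a side rub of about 6 N in the guides while sliding down.
- **Bystanders:** I did not measure them after the moves. Those still visible in the later pictures looked undisturbed.

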